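# Pin the spring gauge to its draw slide and set the tension

### The job

Push the draw slide of the bench spring gauge fully home so that its fork lines up with the gauge's lug, then take the round-headed pin out of the wooden rack and push it down through fork and lug until its head seats on the fork; then pull the slide out by its T-handle until the gauge's pointer stands in line with the tip of the index clip, at no time more than a centimetre past it, and let go, leaving the gauge pinned and under tension. Leave the square-headed pin and the other things on the bench where they are.

Things in the scene. Friction and masses are not known exactly. Their poses are not given: they have to be found in the camera images.
- rig: Fixed aluminium base plate of the gauge, 110 x 410 x 12 mm; origin under its centre, below the lug hole. Draw slide and gauge both move along the rig's y axis: 'out' is towards -y, where the T-handle is; the spring barrel is at the +y end. Guide walls and scale rail reach 66 mm above the bench at most.
- draw (a joint): Travel of the steel draw slide in m: 0 = fully home against its stop (fork holes exactly over the lug hole), up to 0.10 out. It starts 15 to 45 mm out. It is stiff (a steady drag of about 7 N) and stays where it is left, even against the spring.
- handle (a point): Middle of the T-handle: a level round bar of 18 mm diameter, 100 mm long along the rig's x, on a 16 x 18 mm neck under its middle; its centre is 88 mm above the bench, 170 mm from the fork hole. Free space of 40 mm or more on either side along y. Part of the draw slide.
- fork_top (a point): Centre of the pin hole on the upper face of the fork, 68 mm above the bench. The fork is two level steel cheeks 30 mm wide and 8 mm thick (60 to 68 mm and 36 to 44 mm above the bench), each with a vertical 15.5 mm hole on one axis. Part of the draw slide.
- gauge (a joint): Travel of the sprung gauge rod in m: 0 = at rest, up to 0.065 pulled out. Spring 80 N/m with 0.8 N of preload, pulling it back to 0. The pin has 1.5 to 3 mm of play between fork and lug before the rod follows the slide.
- lug_hole (a point): Centre of the 15.5 mm hole in the upper face of the gauge's lug, a 10 mm thick, 28 mm wide steel plate whose upper face is 57 mm above the bench; it sits between the fork's cheeks when the slide is home and ends 16 mm beyond its hole. Moves with joint gauge.
- pointer (a point): Upper outer end of the gauge's pointer, a blade 3 mm thick that lies along the rig's x over the scale rail; 65.5 mm above the bench. Moves towards the rig's -y with joint gauge.
- index_tip (a point): Sharp tip of the index clip, a small dark steel clip fixed on the outer edge of the scale rail, 22 to 45 mm on the out side of the pointer's rest position; its tip points at the line along which the pointer's end travels. Its axes are the rig's: the pointer is in line when its y in this frame is 0 (positive = not yet there).
- rack: Fixed wooden pin rack, 60 x 150 x 62 mm, with a 17 mm hole at y = +45 mm and one at y = -45 mm of its own frame; origin under its centre.
- pin: The loose round-headed steel pin, 78 mm long, upright in either rack hole, head up: shank 14 mm diameter and 50 mm long with a 3 mm chamfered foot (11 mm at the end), head 30 mm diameter and 28 mm high. Origin at the foot's end, z along the pin towards the head. In the rack the head's underside is 62 mm above the bench. About 0.2 kg.
- pin_neck (a point): Point on the pin's axis at the underside of its head, 50 mm above the pin's origin.
- stub: Bystander: a short pin with a square 28 x 28 x 28 mm head, its 22 mm long shank in the other rack hole; origin 50 mm below the head's underside. Too short for the job; leave it.
- jar: Bystander: glass jar with a steel lid, 68 mm diameter, 95 mm high; origin under its centre.
- coil: Bystander: bare copper ring-shaped coil lying flat, 68 mm outer diameter, 26 mm high; origin under its centre.
- screwdriver: Bystander: screwdriver lying on the bench, 190 mm long.
Mind the look-alikes: they are no part of the job. What is shaped like the pin but purple or red is not meant.

How it is judged:
By the outcome, as a careful person would: the job done as asked, in the order asked, and still so for the second after the job is handed in, with the robot touching nothing.
It also fails if it takes over 72 s, if anything falls off the work surface, if the arm or the gripper's body presses on something with over 40 N, if the wrist force passes 120 N, or if a joint passes its speed limit or range.

### The arm

A 6-joint arm with a two-finger parallel gripper is mounted at the origin on the work surface. World frame = base frame: x ahead of the robot, y to its left, z up, the work surface at z = 0. Lengths are in mm, angles in rad, forces in N, time in s.
With the tool pointing down it reaches from about 225 to 725 mm from the base axis. Payload 3.1 kg.
Tool frame: the origin (TCP) lies where the fingers leave the gripper's body, on its centre line; the fingertips stand 73 mm ahead of it and the grasp point (between the pads) lies 54 mm ahead of it; z points along the fingers, y is the direction in which the jaws open and shut (so a half turn about z gives the same grasp; the last joint's range is limited). The gripper opens to 85 mm and grips with 20 to 120 N. Pads are 22 mm wide; open, the fingers measure 114 mm over their backs; the gripper's body (76 mm by 85 mm) begins 54 mm behind the grasp point. The pads swing forward as they close: fully open they stand 13 mm farther back than shut.
Start: joints at [1.191, 0.048, 0.099, 1.622, 0, 1.443], TCP at [130.81, 508.435, 303.912] pointing down, gripper open.
Joint ranges: [-2.91, 2.91], [-0.99, 1.94], [-1.21, 1.42], [-2.12, 2.29], [-1.49, 1.47], [-3.14, 3.14]. Speed limits (rad/s): [2.79, 2.79, 3.14, 3.14, 3.14, 3.14].

### API

Orientations are given as a unit quaternion [w, x, y, z].
In Python, from bench import arm gives the robot as it stands.
- The arm moves only by the shell command python3 -m inch 'ROWS' [FORCE]. ROWS is a JSON object of lists of equal length, an entry for each row: "claw": the finger opening in m, from 0 to 0.0854; "offset": the shift along the tool's x, y, z in m, a list of three; "roll": the turn about the tool's z in rad. A call has exactly 8 rows; each row shifts and turns the commanded pose from where the row before left it, along the tool's axes as they then stand; what a row does not reach is not made up. A row lasts 1/8 s, in which the tool goes at most 62.5 mm and 10.7 degrees, less where a joint would pass 70% of its speed; a pose out of reach is approached as far as the arm can. A call is refused whole if a number of a shift passes 0.0625 or a number of a turn 0.188, either way. A call with a gripper value outside its range is refused whole. The fingers move at their own pace and stop on an object; FORCE is the grip in N (left out, the last holds). Time passes only in rows, so rows that do not move let the fingers close, or fill a call up. It gives the time, the measured TCP pose, the force and the opening at its end, in the units of the state.
- arm.sense(): the state, without advancing time (a new reading comes with each control period).
- arm.camera(name): name is "scene" or "top" or "wrist"; returns a dict with "color" (400x640x3 uint8, blue, green, red), "fx", "fy", "cx", "cy" (pixels), "dist" ([k1, k2, p1, p2, k3] as OpenCV has them; the pictures are not rectified), "eye" and "rotation" of the camera in the world. Camera axes: x right, y down, z forward; pixel columns grow to the right and rows downward; lengths in mm; the calibration is good to about 2 mm. A picture is of the moment at which its call begins. There is no depth.
- arm.job_done(): hands the job in, once; it reports no verdict.
The state is a dict: "time": time; "qpos": joint angles; "qvel": joint speeds; "joint_torque": joint torques, N m; "position": TCP position; "tool_rot": TCP orientation; "force": force on the tool from outside, world axes, zero at the start; "wrist_torque": the same for the moment, N m; "grip_width": finger opening in mm.
Only numpy, scipy, OpenCV 4.12 (cv2) and the standard library are available. Lean on these libraries where they do the work, as an engineer would, in place of code of your own. Each camera call takes 0.05 s, during which the arm holds its last target. There are 200 camera calls.

## Working session

There is one attempt and no reset: what is moved stays moved. The work goes in short steps, Python scripts to look and compute and a shell command to move; the robot and the scene stay as the last step left them, time stands still between calls to the robot, and variables do not carry over. Pictures are saved under pics/ and viewed, about 8 in all and at most 12, crops included, and the job is handed in when it is done.

```bash
mkdir -p pics; cat > h.py <<'E'
import numpy as np, cv2, json, pickle
from bench import arm
def snap(n,f):
    c=arm.camera(n); cv2.imwrite(f'pics/{f}.png',c['color']); pickle.dump(c,open(f'pics/{f}.pkl','wb')); return c
def load(f): return pickle.load(open(f'pics/{f}.pkl','rb'))
def K(c): return np.array([[c['fx'],0,c['cx']],[0,c['fy'],c['cy']],[0,0,1.]])
def ray(c,uv):
    p=cv2.undistortPoints(np.array([[uv]],float),K(c),np.array(c['dist'],float))[0,0]
    return np.array(c['rotation'])@np.array([p[0],p[1],1.])
def onz(c,uv,z):
    d=ray(c,uv); e=np.array(c['eye']); return e+d*(z-e[2])/d[2]
def proj(c,P):
    R=np.array(c['rotation']).T; q=(np.atleast_2d(P)-np.array(c['eye']))@R.T
    return cv2.projectPoints(q,np.zeros(3),np.zeros(3),K(c),np.array(c['dist'],float))[0][:,0]
def crop(f,x,y,w,h,s,o):
    im=cv2.imread(f'pics/{f}.png')[y:y+h,x:x+w]; cv2.imwrite(f'pics/{o}.png',cv2.resize(im,None,fx=s,fy=s,interpolation=cv2.INTER_CUBIC))
E
python3 - <<'E'
from h import *
a=snap('top','top0'); b=snap('scene','scene0')
for c in(a,b): print(c['eye'],np.array(c['rotation']).round(3).tolist(),c['fx'])
s=arm.sense(); print(s)
cv2.imwrite('pics/both.png',cv2.resize(np.vstack([a['color'],b['color']]),(480,600)))
E
```

```text
[ 431.88713548    8.10578996 1289.41312939] [0.034, -0.706, 0.707, -0.035] 367.93099675157276
[1324.13311303  211.78473689  819.18890133] [-0.255, 0.565, 0.715, -0.323] 411.73409745842605
{'time': 0.1, 'qpos': array([ 1.19120809e+00,  4.86691817e-02,  9.77601816e-02,  1.62197439e+00,
       -2.85598181e-05,  1.44297975e+00]), 'qvel': array([-0.00117733, -0.00125555,  0.00270638,  0.00206101,  0.00025822,
        0.00055922]), 'joint_torque': array([ 2.56259664e-03, -3.39849794e+01,  3.20936608e+01,  1.57786551e-02,
       -2.04450648e-04, -4.80489589e-06]), 'position': array([130.67048885, 508.07758478, 302.84078102]), 'tool_rot': array([-2.48092759e-04,  1.25553518e-01,  9.92086299e-01, -1.01371209e-03]), 'force': array([ 0.55753736, -0.07708521, -0.09690758]), 'wrist_torque': array([ 0.0290171 , -0.03371821, -0.00640692]), 'grip_width': 85.6737204105941}
```

View pics/top0.png

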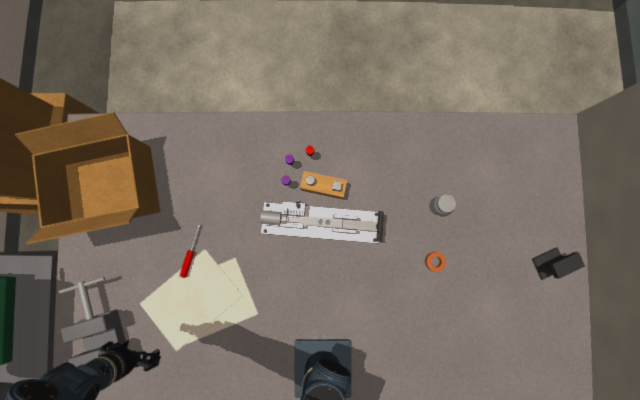

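View pics/scene0.png

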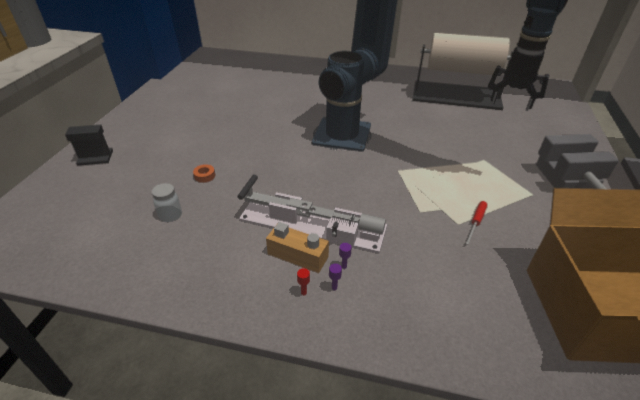

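Top view: the rig spans (262,203)-(383,240), with the T-handle on the right at about (380,227). The rack is at (324,185). The candidates are a grey round head at (311,181), a grey square one at (337,186), and purple/red look-alikes at (290,159), (286,180) and (310,151). I'll confirm in enlarged crops.

```bash
python3 - <<'E'
from h import *
crop('top0',255,165,133,82,6,'t1'); crop('scene0',232,170,160,100,5,'s1')
E
```

```text
(no output)
```

View pics/t1.png

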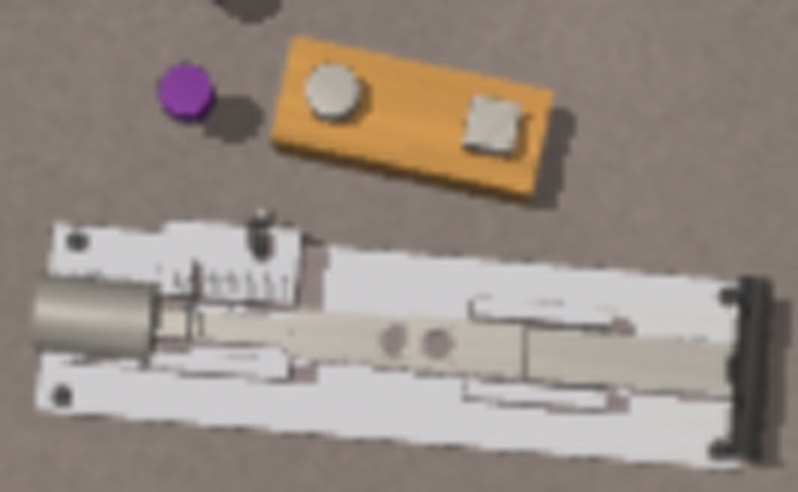

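View pics/s1.png

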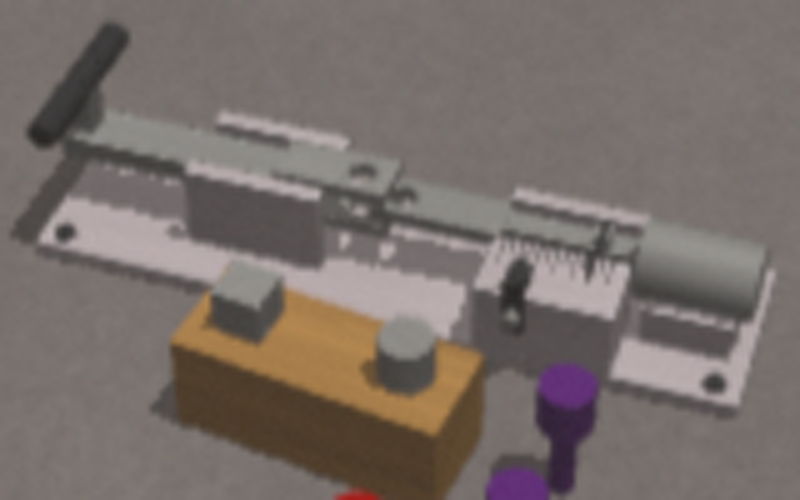

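The crops confirm it. The pin is the grey round head, top crop (333,92), in the rack hole nearer the barrel. The stub is the square grey head (493,125), and the purple and red ones are look-alikes. Fork hole is at (437,343), lug hole at (394,341), and the pointer blade at (195,280) with the clip at (260,238).

```bash
python3 - <<'E'
from h import *
t=load('top0');s=load('scene0')
T=lambda u,v:((u+.5)/6-.5+255,(v+.5)/6-.5+165)
S=lambda u,v:((u+.5)/5-.5+232,(v+.5)/5-.5+170)
for n,z,a,b in [('pinTop',90,(333,91),(406,338)),('stubTop',90,(492,124),(248,283)),('fork',68,(437,343),(362,172)),('lug',57,(394,341),(403,195)),
 ('hEndA',92,(753,280),(118,33)),('hEndB',92,(750,458),(42,133)),('pl1',12,(52,222),(740,408)),('pl2',12,(37,410),None),('pl3',12,(742,467),None),('pl4',12,(755,285),(42,245)),('clip',66,(262,238),(515,270)),('pointer',65.5,(194,264),(592,275))]:
    print(n,onz(t,T(*a),z).round(1),onz(s,S(*b),z).round(1) if b else '')
E
```

```text
Traceback (most recent call last):
  File "h.py", line 11, in onz
    d=ray(c,uv); e=np.array(c['eye']); return e+d*(z-e[2])/d[2]
  File "h.py", line 9, in ray
    return np.array(c['rotation'])@np.array([p[0],p[1],1.])
           ~~~~~~~~~~~~~~~~~~~~~~~^~~~~~~~~~~~~~~~~~~~~~~~~
ValueError: matmul: Input operand 1 has a mismatch in its core dimension 0, with gufunc signature (n?,k),(k,m?)->(n?,m?) (size 3 is different from 4)
```

```bash
sed -i "s/np.array(c\['rotation'\])@/Rm(c)@/; s/np.array(c\['rotation'\]).T/Rm(c).T/" h.py
cat >> h.py <<'E'
from scipy.spatial.transform import Rotation as Ro
def Rm(c): return Ro.from_quat(np.roll(c['rotation'],-1)).as_matrix()
E
python3 - <<'E'
from h import *
t=load('top0');s=load('scene0')
T=lambda u,v:((u+.5)/6-.5+255,(v+.5)/6-.5+165)
S=lambda u,v:((u+.5)/5-.5+232,(v+.5)/5-.5+170)
for n,z,a,b in [('pinTop',90,(333,91),(406,338)),('stubTop',90,(492,124),(248,283)),('fork',68,(437,343),(362,172)),('lug',57,(394,341),(403,195)),
 ('hEndA',92,(753,280),(118,33)),('hEndB',92,(750,458),(42,133)),('pl1',12,(52,222),(740,408)),('pl2',12,(37,410),None),('pl3',12,(742,467),None),('pl4',12,(755,285),(42,245)),('clip',66,(262,238),(515,270)),('pointer',65.5,(194,264),(592,275))]:
    print(n,onz(t,T(*a),z).round(1),onz(s,S(*b),z).round(1) if b else '')
r=arm.sense(); print(Ro.from_quat(np.roll(r['tool_rot'],-1)).as_matrix().round(3))
E
```

```text
pinTop [632.4  40.8  90. ] [633.1  42.   90. ]
stubTop [614.  -46.5  90. ] [613.9 -45.2  90. ]
fork [495.  -16.5  68. ] [493.2 -17.1  68. ]
lug [496.7   7.3  57. ] [494.6   6.6  57. ]
hEndA [ 527.8 -188.3   92. ] [ 433.4 -178.8   92. ]
hEndB [ 431.3 -185.2   92. ] [ 528.9 -188.8   92. ]
pl1 [568.5 206.5  12. ] [568.3 207.2  12. ]
pl2 [459.2 213.6  12. ] 
pl3 [ 426.1 -193.4   12. ] 
pl4 [ 531.3 -202.5   12. ] [ 535.3 -196.6   12. ]
clip [553.6  80.8  66. ] [548.4  80.6  66. ]
pointer [539.2 118.6  65.5] [542.3 120.7  65.5]
[[-0.968  0.249 -0.001]
 [ 0.249  0.968 -0.002]
 [ 0.    -0.002 -1.   ]]
```

Fork-to-lug is about 24 mm (draw ≈ 24 mm), the rig's yaw is ≈ -0.082 rad, and handle-to-fork is 170 mm as specified. I'll turn the tool so that its y follows the rig's y, then go above the handle.

```bash
python3 -m inch '{"claw":[0.045,0.045,0.045,0.045,0.045,0.045,0.045,0.045],"offset":[[0,0,0],[-0.029,-0.0473,0],[-0.029,-0.0473,0],[-0.029,-0.0473,0],[-0.029,-0.0473,0],[-0.029,-0.0473,0],[-0.029,-0.0473,0],[-0.029,-0.0473,0]],"roll":[-0.169,0,0,0,0,0,0,0]}' 40
python3 -m inch '{"claw":[0.045,0.045,0.045,0.045,0.045,0.045,0.045,0.045],"offset":[[-0.029,-0.0473,0],[-0.029,-0.0473,0],[-0.029,-0.0473,0],[-0.029,-0.0473,0],[-0.029,-0.0473,0],[-0.029,-0.0473,0],[-0.029,-0.0473,0],[0,0,0]],"roll":[0,0,0,0,0,0,0,0]}'
cat >> h.py <<'E'
YAW=-0.082
rx=np.array([np.cos(YAW),np.sin(YAW),0]); ry=np.array([-np.sin(YAW),np.cos(YAW),0])
def togo(P):
    "tool-axis offsets (mm) TCP -> P, and yaw error (roll to apply)"
    s=arm.sense(); R=Ro.from_quat(np.roll(s['tool_rot'],-1)).as_matrix()
    d=R.T@(np.array(P,float)-s['position']); a=np.arctan2(R[1,1],R[0,1]); b=np.arctan2(ry[1],ry[0])
    print('togo',d.round(1),'roll',round(a-b,4),'t',round(s['time'],2),'F',s['force'].round(1),'grip',round(s['grip_width'],1),'pos',s['position'].round(1),'tilt',R[:,2].round(4))
E
python3 -c "
from h import *
togo([480.4,-185.8,145])"
```

```text
time: 1.1
position: [306.0, 160.1, 303.6]
tool_rot: [0.0, 0.041, 0.999, 0.0]
force: [1.3, -0.2, 0.5]
grip_width: 45.3
time: 2.1
position: [481.2, -188.1, 301.3]
tool_rot: [-0.002, 0.044, 0.999, 0.0]
force: [0.1, 1.5, -1.0]
grip_width: 45.0
togo [  0.5   2.1 156.3] roll -0.0051 t 2.1 F [ 0.1  1.5 -1. ] grip 45.0 pos [ 481.2 -188.1  301.3] tilt [-0.0033  0.0011 -1.    ]
```

```bash
python3 -m inch '{"claw":[0.045,0.045,0.045,0.045,0.045,0.045,0.022,0.0],"offset":[[0,0.002,0.035],[0,0,0.035],[0,0,0.035],[0,0,0.035],[0,0,0.016],[0,0,0],[0,0,0],[0,0,0]],"roll":[0,0,0,0,0,0,0,0]}' 40
python3 -m inch '{"claw":[0,0,0,0,0,0,0,0],"offset":[[0,0,0],[0,0,0],[0,0.004,0],[0,0.004,0],[0,0.004,0],[0,0.004,0],[0,0.002,0],[0,0,0]],"roll":[0,0,0,0,0,0,0,0]}' 
python3 -c "
from h import *
togo([480.4,-185.8,145])"
```

```text
time: 3.1
position: [481.8, -184.6, 150.3]
tool_rot: [0.001, 0.042, 0.999, -0.002]
force: [-2.3, -3.7, 1.6]
grip_width: 16.4
time: 4.1
position: [483.2, -167.3, 150.2]
tool_rot: [0.001, 0.042, 0.999, -0.003]
force: [-3.0, -5.7, 4.5]
grip_width: 16.7
togo [  1.2 -18.6   5.3] roll -0.0019 t 4.1 F [-3.  -5.7  4.5] grip 16.7 pos [ 483.2 -167.3  150.2] tilt [ 0.0026 -0.0059 -1.    ]
```

```bash
python3 -m inch '{"claw":[0,0,0,0,0,0,0,0],"offset":[[0,0.002,0.002],[0,0.002,0],[0,0.001,0],[0,0.001,0],[0,0.001,0],[0,0,0],[0,0,0],[0,0,0]],"roll":[0,0,0,0,0,0,0,0]}' 
python3 -m inch '{"claw":[0,0,0,0,0,0,0,0],"offset":[[0,0.001,0],[0,0.001,0],[0,0.001,0],[0,0.001,0],[0,0,0],[0,0,0],[0,0,0],[0,0,0]],"roll":[0,0,0,0,0,0,0,0]}' 

```

```text
time: 5.1
position: [483.6, -162.1, 150.2]
tool_rot: [0.002, 0.043, 0.999, -0.005]
force: [-5.3, -8.6, 11.9]
grip_width: 16.7
time: 6.1
position: [483.7, -161.4, 150.2]
tool_rot: [0.001, 0.044, 0.999, -0.009]
force: [-6.1, -18.5, 10.4]
grip_width: 16.8
```

```bash
python3 -m inch '{"claw":[0,0,0,0,0,0.03,0.045,0.045],"offset":[[0,0.001,0],[0,0.001,0],[0,0.001,0],[0,0,0],[0,0,0],[0,0,0],[0,0,0],[0,0,0]],"roll":[0,0,0,0,0,0,0,0]}' 
python3 -m inch '{"claw":[0.045,0.045,0.045,0.045,0.045,0.045,0.045,0.045],"offset":[[0,-0.003,-0.02],[0,0,-0.03],[0,0,-0.03],[0,0,-0.03],[0,0.02,-0.03],[0,0.04,0],[0,0.05,0],[0,0,0]],"roll":[0,0,0,0,0,0,0,0]}' 
python3 - <<'E'
from h import *
snap('top','top1'); c=snap('wrist','w1'); s=arm.sense()
R=Ro.from_quat(np.roll(s['tool_rot'],-1)).as_matrix()
print('cam in tool',(R.T@(np.array(c['eye'])-s['position'])).round(1),(R.T@Rm(c)).round(3).tolist(),c['fx'])
togo([632.7-0,41.4,200])
E
```

```text
time: 7.1
position: [483.4, -150.4, 145.6]
tool_rot: [-0.0, 0.041, 0.999, 0.001]
force: [0.0, 1.0, -0.6]
grip_width: 45.1
time: 8.1
position: [492.1, -40.9, 285.5]
tool_rot: [-0.0, 0.038, 0.999, 0.001]
force: [0.5, 0.1, 0.3]
grip_width: 45.2
cam in tool [ 76.1   2.2 -69.2] [[0.003, -0.954, -0.3], [1.0, 0.002, 0.001], [-0.0, -0.3, 0.954]] 319.492516177082
togo [-133.3   96.    85.3] roll 0.0015 t 8.2 F [-0.4 -0.8 -0. ] grip 44.8 pos [492.2 -43.6 285.4] tilt [-9.e-04  4.e-04 -1.e+00]
```

View pics/w1.png

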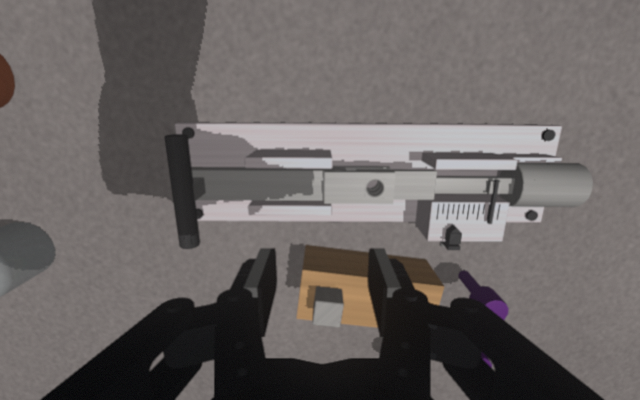

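The wrist view shows a single hole at (375,187), so the fork is over the lug. The pointer's end is near (492,220) and the clip near (453,236).

```bash
python3 - <<'E'
from h import *
w=load('w1');t=load('top1')
print('hole',onz(w,(375,187.5),68)); im=w['color'][150:260,340:540]
cv2.imwrite('pics/w1c.png',cv2.resize(im,None,fx=4,fy=4,interpolation=cv2.INTER_CUBIC))
print('stub top',onz(w,(328,300),90),'purple',onz(w,(503,310),78))
print('handle ends',onz(w,(177,137),92),onz(w,(190,243),92))
g=cv2.cvtColor(w['color'],cv2.COLOR_BGR2GRAY)[176:199,364:388]; m=(g<130)&(g>0)
ys,xs=np.nonzero(g<np.percentile(g,25)); print('dark centroid',xs.mean()+364,ys.mean()+176)
E
```

```text
hole [495.86706189   8.11756416  68.        ]
stub top [598.09986131 -43.39147914  90.        ] purple [632.57692991 133.51853023  78.        ]
handle ends [ 434.26776091 -154.50992675   92.        ] [ 527.85665122 -162.79271655   92.        ]
dark centroid 375.66423357664235 189.03649635036496
```

View pics/w1c.png

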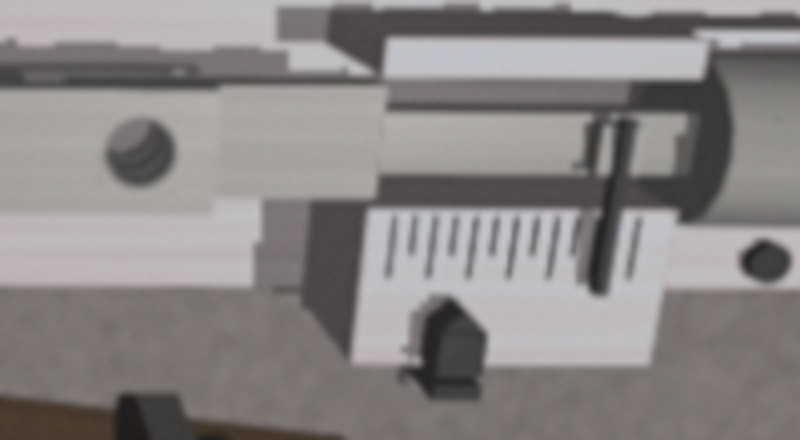

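```bash
python3 -m inch '{"claw":[0.06,0.06,0.06,0.06,0.06,0.06,0.06,0.06],"offset":[[-0.033,0.024,0],[-0.033,0.024,0],[-0.033,0.024,0.02],[-0.034,0.024,0.03],[0,0,0.035],[0,0,0],[0,0,0],[0,0,0]],"roll":[0,0,0,0,0,0,0,0]}' 
python3 - <<'E'
from h import *
c=snap('wrist','w2'); togo([632.7,41.4,140])
print(proj(c,[[632.7,41.4,90],[632.7,41.4,62]]))
crop('w2',200,130,240,180,3,'w2c')
E
```

```text
time: 9.2
position: [633.7, 39.4, 203.9]
tool_rot: [0.002, 0.042, 0.999, 0.0]
force: [0.4, -0.5, 1.0]
grip_width: 59.9
togo [ 1.4  1.8 63.8] roll -0.0016 t 9.25 F [-0.6 -0.   0.5] grip 59.8 pos [633.7  39.5 203.8] tilt [ 4.6e-03 -2.0e-04 -1.0e+00]
[[322.75739128 227.87477415]
 [322.65818537 212.62135464]]
```

View pics/w2c.png

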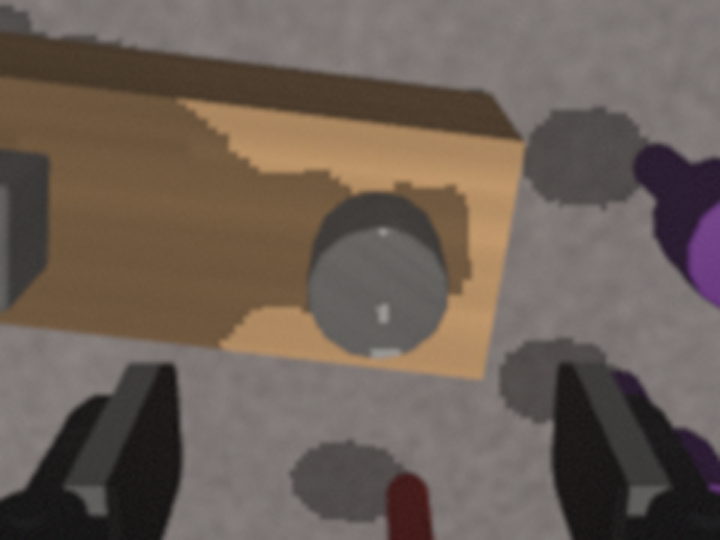

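The pin head's top is centred at crop (377,291), i.e. px (325.3,226.8). That's about 1.5 mm from prediction in tool y and 0.6 mm in x, so I'll correct, descend and grip. The round grey head is confirmed.

```bash
python3 -m inch '{"claw":[0.05,0.05,0.05,0.05,0.05,0.05,0,0],"offset":[[0.002,0.0033,0],[0,0,0.02],[0,0,0.02],[0,0,0.015],[0,0,0.008],[0,0,0],[0,0,0],[0,0,0]],"roll":[0,0,0,0,0,0,0,0]}' 60
python3 -m inch '{"claw":[0,0,0,0,0,0,0,0],"offset":[[0,0,0],[0,0,0],[0,0,-0.01],[0,0,-0.02],[0,0,-0.02],[0,0,-0.02],[0,0,-0.01],[0,0,0]],"roll":[0,0,0,0,0,0,0,0]}' 
python3 - <<'E'
from h import *
togo([495.9,8.1,220]); 
E
```

```text
time: 10.25
position: [631.8, 43.4, 139.3]
tool_rot: [0.001, 0.041, 0.999, -0.0]
force: [-0.7, -1.1, 2.1]
grip_width: 28.2
time: 11.25
position: [631.3, 43.7, 218.4]
tool_rot: [0.0, 0.041, 0.999, 0.0]
force: [0.2, 0.0, -1.6]
grip_width: 28.1
togo [132.  -46.7  -1.7] roll -0.0007 t 11.25 F [ 0.2  0.  -1.6] grip 28.1 pos [631.3  43.7 218.4] tilt [ 9.e-04  3.e-04 -1.e+00]
```

```bash
python3 -m inch '{"claw":[0,0,0,0,0,0,0,0],"offset":[[0.02,-0.007,0],[0.035,-0.013,0],[0.035,-0.013,0],[0.03,-0.01,0],[0.012,-0.0037,0],[0,0,0],[0,0,0],[0,0,0]],"roll":[0,0,0,0,0,0,0,0]}' 
python3 - <<'E'
from h import *
c=snap('wrist','w3'); togo([495.9,8.1,203]); p=arm.sense()['position']
print(proj(c,[[495.9,8.1,68],[p[0],p[1],p[2]-127],[p[0],p[1],p[2]-77]]))
crop('w3',220,110,200,150,4,'w3c')
E
```

```text
time: 12.25
position: [496.5, 8.1, 217.8]
tool_rot: [0.0, 0.041, 0.999, 0.0]
force: [-0.4, 1.8, -1.7]
grip_width: 27.8
togo [ 0.5 -0.  14.8] roll -0.0005 t 12.3 F [-0.1 -0.4 -1.1] grip 28.2 pos [496.4   8.1 217.8] tilt [ 1.e-04  1.e-04 -1.e+00]
[[319.97712561 210.57197021]
 [319.81455717 222.57807471]
 [319.18499552 258.15907584]]
```

View pics/w3c.png

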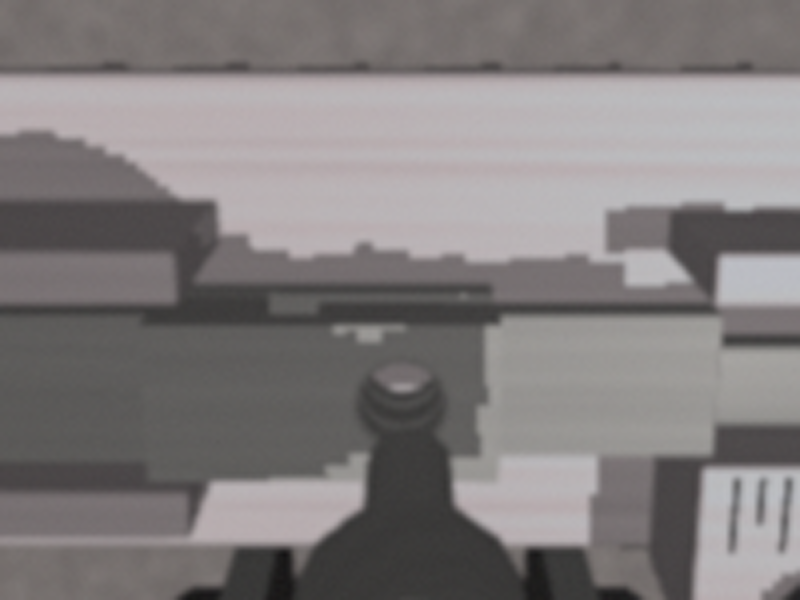

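The hole is at crop (401,400) and the pin foot is centred at u≈411, so the pin is about 1.5 mm too far in +y. I'll correct, lower the foot to just above the fork, and look again.

```bash
python3 -m inch '{"claw":[0,0,0,0,0,0,0,0],"offset":[[0,-0.0015,0.004],[0,0,0.006],[0,0,0.006],[0,0,0.001],[0,0,0],[0,0,0],[0,0,0],[0,0,0]],"roll":[0,0,0,0,0,0,0,0]}' 
python3 - <<'E'
from h import *
c=snap('wrist','w4'); togo([495.9,8.1,142]); p=arm.sense()['position']
f=p-[0,0,127.3]
for r in (5.5,7):
  print(proj(c,[f,f-rx*r,f+rx*r,f-ry*r,f+ry*r]).round(1).tolist())
h=np.array([495.9,8.1,68]); print(proj(c,[h,h-rx*7.75,h+rx*7.75,h-ry*7.75,h+ry*7.75]).round(1).tolist())
crop('w4',280,180,80,60,10,'w4c')
E
```

```text
time: 13.3
position: [495.6, 6.4, 201.1]
tool_rot: [0.0, 0.041, 0.999, 0.0]
force: [-0.3, -0.3, -1.6]
grip_width: 27.8
togo [-0.2  1.7 59.1] roll -0.0008 t 13.35 F [-0.  -0.3 -1.6] grip 28.3 pos [495.6   6.4 201.1] tilt [ 3.e-04 -0.e+00 -1.e+00]
[[319.9, 222.5], [319.9, 214.6], [319.9, 230.2], [311.5, 222.5], [328.2, 222.5]]
[[319.9, 222.5], [319.9, 212.4], [319.9, 232.3], [309.2, 222.5], [330.5, 222.5]]
[[322.4, 219.6], [322.4, 208.7], [322.4, 230.3], [310.9, 219.6], [333.9, 219.6]]
```

View pics/w4c.png

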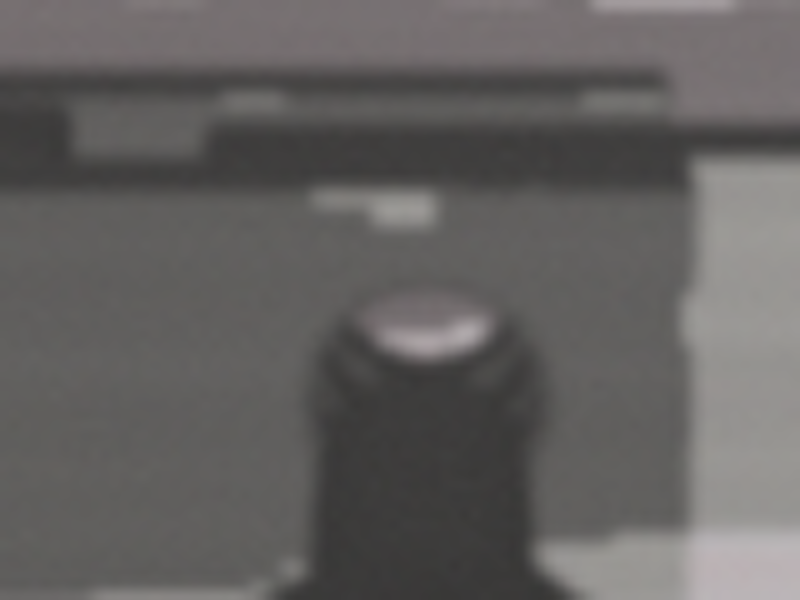

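```bash
python3 - <<'E'
from h import *
g=cv2.cvtColor(load('w4')['color'],cv2.COLOR_BGR2GRAY)[200:245,300:346].astype(float)
g=np.clip((g-30)/(120-30),0,1)**.8*255
cv2.imwrite('pics/w4e.png',cv2.resize(g.astype(np.uint8),None,fx=13,fy=13,interpolation=cv2.INTER_CUBIC))
E
```

```text
(no output)
```

View pics/w4e.png

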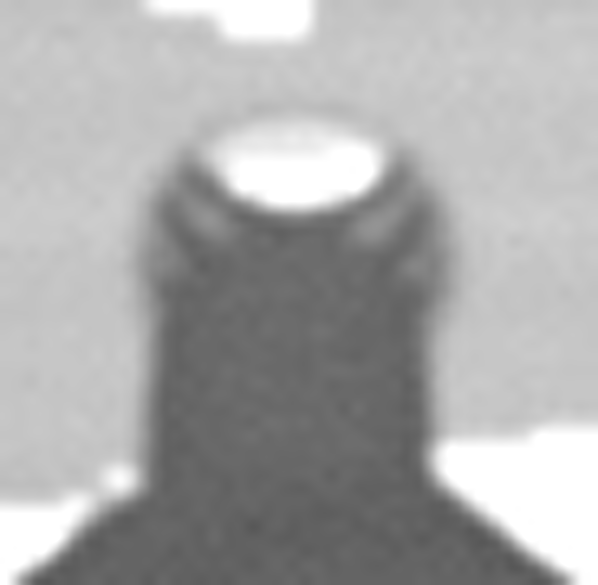

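The hole and pin foot are aligned within 0.3 mm in y. The foot is about 1 mm short in tool +x (foot edge at v≈216.5 against 214.6 predicted). I'll nudge it and insert in stages.

```bash
python3 -m inch '{"claw":[0,0,0,0,0,0,0,0],"offset":[[0.001,0.0002,0],[0,0,0.004],[0,0,0.004],[0,0,0.004],[0,0,0.004],[0,0,0.002],[0,0,0],[0,0,0]],"roll":[0,0,0,0,0,0,0,0]}' 
python3 -c "
from h import *
togo([495.9,8.1,145.3])"
```

```text
time: 14.35
position: [494.7, 6.7, 183.1]
tool_rot: [0.0, 0.041, 0.999, -0.0]
force: [0.5, -0.3, -2.2]
grip_width: 28.7
togo [-1.1  1.5 37.8] roll -0.0008 t 14.35 F [ 0.5 -0.3 -2.2] grip 28.7 pos [494.7   6.7 183.1] tilt [ 3.e-04 -0.e+00 -1.e+00]
```

```bash
python3 -m inch '{"claw":[0,0,0,0,0,0,0,0],"offset":[[0,0,0.003],[0,0,0.003],[0,0,0.003],[0,0,0.003],[0,0,0.003],[0,0,0.003],[0,0,0],[0,0,0]],"roll":[0,0,0,0,0,0,0,0]}' 
python3 -m inch '{"claw":[0,0,0,0,0,0,0,0],"offset":[[0,0,0.003],[0,0,0.003],[0,0,0.003],[0,0,0.003],[0,0,0.003],[0,0,0.001],[0,0,0],[0,0,0]],"roll":[0,0,0,0,0,0,0,0]}' 
```

```text
time: 15.35
position: [494.6, 6.7, 165.0]
tool_rot: [0.0, 0.041, 0.999, 0.0]
force: [0.5, -1.2, -1.0]
grip_width: 28.3
time: 16.35
position: [494.7, 6.7, 149.1]
tool_rot: [0.0, 0.041, 0.999, -0.0]
force: [0.3, -0.1, -2.1]
grip_width: 27.9
```

Smooth so far. I'll press down to the seat.

```bash
python3 -m inch '{"claw":[0,0,0,0,0,0,0,0],"offset":[[0,0,0.002],[0,0,0.001],[0,0,0.001],[0,0,0.001],[0,0,0.001],[0,0,0],[0,0,0],[0,0,0]],"roll":[0,0,0,0,0,0,0,0]}' 
```

```text
time: 17.35
position: [494.5, 6.7, 145.2]
tool_rot: [0.0, 0.041, 0.999, -0.0]
force: [-5.1, 0.8, 9.4]
grip_width: 28.3
```

```bash
python3 -m inch '{"claw":[0.02,0.045,0.045,0.045,0.045,0.045,0.045,0.045],"offset":[[0,0,0],[0,0,0],[0,0,0],[0,0,-0.03],[0,0,-0.05],[0,-0.02,-0.05],[0,-0.03,0],[0,0,0]],"roll":[0,0,0,0,0,0,0,0]}' 
python3 - <<'E'
from h import *
c=snap('wrist','w5'); togo([482.5,-161.5,146])
im=c['color'][130:270,320:530]
cv2.imwrite('pics/w5c.png',cv2.resize(im,None,fx=3.8,fy=3.8,interpolation=cv2.INTER_CUBIC))
E
```

```text
time: 18.35
position: [490.9, -44.5, 273.5]
tool_rot: [0.001, 0.043, 0.999, -0.0]
force: [-0.3, 0.7, 0.1]
grip_width: 45.1
togo [  -2.  -118.2  126.6] roll -0.0025 t 18.4 F [-0.1 -0.3 -0.2] grip 44.8 pos [490.5 -43.6 272.7] tilt [-0.e+00  5.e-04 -1.e+00]
```

View pics/w5c.png

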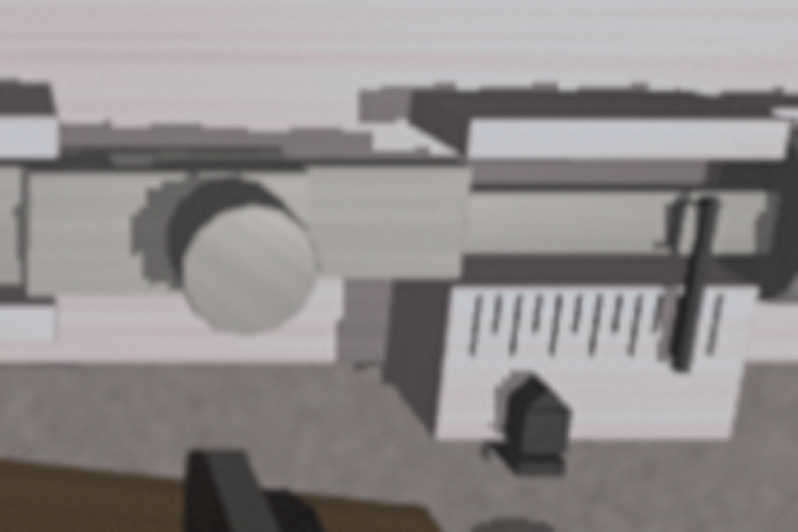

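View 11: the pin head is seated in the fork (crop (250,270)), the pointer's end is at about (683,365) and the clip's tip at (532-543,373-383). I'll estimate the travel at several heights, and take a hover shot over the clip for later comparison.

```bash
python3 - <<'E'
from h import *
w=load('w5')
W=lambda u,v:((u+.5)/3.8-.5+320,(v+.5)/3.8-.5+130)
p=onz(w,W(685,365),65.5)
for q,z in [((543,383),68),((543,383),65.5),((531,373),62),((531,373),58)]:
    c=onz(w,W(*q),z); print(z,c.round(1),'rig dx,dy',((c-p)@rx).round(1),((c-p)@ry).round(1))
print('pointer',p.round(1)); hd=onz(w,W(250,270),96); print('head',hd)
# camera over clip: eye at tool +76 x
c=onz(w,W(543,383),65.5); togo(c+76*rx+np.array([0,0,200])-0*c[2]*np.array([0,0,1]))
E
```

```text
68 [540.2  83.6  68. ] rig dx,dy 3.6 -35.6
65.5 [541.4  84.7  65.5] rig dx,dy 4.7 -34.5
62 [540.   83.1  62. ] rig dx,dy 3.4 -36.2
58 [541.8  84.9  58. ] rig dx,dy 5.1 -34.3
pointer [539.5 119.5  65.5]
head [496.00152803   7.81643907  96.        ]
togo [-115.8  132.3    7.2] roll -0.0025 t 18.4 F [-0.1 -0.3 -0.2] grip 44.8 pos [490.5 -43.6 272.7] tilt [-0.e+00  5.e-04 -1.e+00]
```

```bash
python3 -m inch '{"claw":[0.045,0.045,0.045,0.045,0.045,0.045,0.045,0.045],"offset":[[-0.002,-0.035,0],[0,-0.05,0],[0,-0.033,0],[0,0,0.035],[0,0,0.035],[0,0,0.035],[0,0,0.02],[0,0,0]],"roll":[0,0,0,0,0,0,0,0]}' 
python3 -m inch '{"claw":[0,0,0,0,0,0,0,0],"offset":[[0,0,0],[0,0,0],[0,0,0],[0,0,0],[0,0,0],[0,-0.002,0],[0,-0.003,0],[0,-0.003,0]],"roll":[0,0,0,0,0,0,0,0]}' 40
python3 -c "
from h import *
togo([482.5,-161.5,146])"
```

```text
time: 19.4
position: [480.8, -159.1, 144.6]
tool_rot: [-0.003, 0.041, 0.999, 0.002]
force: [-0.1, 0.2, 0.5]
grip_width: 44.8
time: 20.4
position: [482.8, -166.1, 149.2]
tool_rot: [0.001, 0.04, 0.999, 0.004]
force: [-0.3, 9.1, 5.2]
grip_width: 17.1
togo [0.7 4.5 3.2] roll 0.001 t 20.4 F [-0.3  9.1  5.2] grip 17.1 pos [ 482.8 -166.1  149.2] tilt [ 0.003   0.0072 -1.    ]
```

```bash
python3 -m inch '{"claw":[0,0,0,0,0,0,0,0],"offset":[[0,-0.004,0],[0,-0.004,0],[0,-0.004,0],[0,-0.004,0],[0,-0.003,0],[0,-0.001,0],[0,0,0],[0,0,0]],"roll":[0,0,0,0,0,0,0,0]}' 
python3 - <<'E'
from h import *
togo([482.5,-161.5,146]); b=snap('top','top2'); a=load('top1')
g=[cv2.cvtColor(i['color'],cv2.COLOR_BGR2GRAY)[200:230,282:306] for i in (a,b)]
# pointer position: dark column over the rail rows (top y~205..213)
print(g[0][6:13].astype(int)); print(g[1][6:13].astype(int))
E
```

```text
time: 21.4
position: [481.1, -185.6, 149.2]
tool_rot: [0.001, 0.04, 0.999, 0.004]
force: [0.8, 9.1, 5.6]
grip_width: 16.9
togo [ 0.6 24.1  3.3] roll 0.0013 t 21.4 F [0.8 9.1 5.6] grip 16.9 pos [ 481.1 -185.6  149.2] tilt [ 0.0029  0.0078 -1.    ]
[[214 214 214 214 214 213 214 214 214 214 213 214 214 207 155  79  66  77
  146 207 214 213 202 118]
 [214 214 214 214 212 208 213 214 214 214 214 213 213 213 198 115  75 100
  157 209 214 212 199 125]
 [213 214 214 214 206 164 201 213 213 214 214 213 214 214 208 177 138 156
  203 213 213 209 178 120]
 [212 213 209 213 203 118 155 208 209 213 213 209 213 213 209 209 206 204
  213 214 213 209 173 121]
 [211 210 183 208 194 104 145 198 183 205 204 183 206 209 184 209 209 184
  210 212 207 206 167 128]
 [212 206 159 196 156  94 137 176 155 176 180 155 181 202 164 203 205 164
  204 206 169 199 148 126]
 [207 205 157 174 168 107 131 198 176 179 202 176 180 205 177 183 205 176
  183 205 182 199 127 125]]
[[211 212 212 211 212 211 211 212 211 211 211 211 211 204 154  79  65  76
  144 205 211 211 200 116]
 [212 211 211 211 212 211 211 211 211 211 211 207 210 210 195 114  74  99
  156 206 211 211 196 123]
 [211 211 211 211 210 207 211 211 211 210 206 182 199 210 206 174 137 154
  201 210 211 207 175 119]
 [208 211 206 210 207 185 208 211 207 209 202 135 146 204 206 207 203 201
  210 211 211 206 171 119]
 [209 207 181 207 202 178 206 202 180 202 196 122 129 199 182 207 206 182
  207 210 204 204 164 126]
 [209 204 157 197 181 158 197 181 153 173 172 101 125 196 163 201 203 162
  201 203 166 197 146 125]
 [204 204 155 177 200 179 180 200 173 176 188 103 128 198 174 181 202 175
  181 202 180 196 125 124]]
```

```bash
python3 -m inch '{"claw":[0,0,0,0,0,0,0,0],"offset":[[0,-0.003,0],[0,-0.004,0],[0,-0.003,0],[0,-0.002,0],[0,0,0],[0,0,0],[0,0,0],[0,0,0]],"roll":[0,0,0,0,0,0,0,0]}' 
python3 - <<'E'
from h import *
togo([482.5,-161.5,146]); b=snap('top','top3')
print(cv2.cvtColor(b['color'],cv2.COLOR_BGR2GRAY)[206:212,290:304].astype(int))
def cent(f,r,lo,hi):
    g=cv2.cvtColor(load(f)['color'],cv2.COLOR_BGR2GRAY)[r,lo:hi].astype(float); w=np.clip(200-g,0,None); return (w@np.arange(lo,hi))/w.sum()
for f,lo,hi in (('top1',286,289),('top2',292,296),('top3',292,300)): print(f,[round(cent(f,r,lo,hi),2) for r in (208,209)])
E
```

```text
time: 22.45
position: [480.2, -197.2, 149.2]
tool_rot: [0.001, 0.04, 0.999, 0.004]
force: [0.2, 9.7, 5.4]
grip_width: 17.1
togo [ 0.5 35.8  3.5] roll 0.0016 t 22.45 F [0.2 9.7 5.4] grip 17.1 pos [ 480.2 -197.2  149.2] tilt [ 0.0029  0.0083 -1.    ]
[[211 211 211 211 211 204 152  79  65  76 143 205 211 211]
 [211 211 212 211 211 210 196 113  74  98 155 206 211 210]
 [211 211 211 211 211 210 200 162 135 154 201 210 211 207]
 [207 210 210 207 210 206 174 138 197 202 210 211 211 206]
 [180 202 202 181 203 202 143 119 197 181 207 209 203 204]
 [153 174 177 153 178 197 123 122 194 162 201 204 166 197]]
top1 [np.float64(287.0), np.float64(287.35)]
top2 [np.float64(293.05), np.float64(293.45)]
top3 [np.float64(298.05), np.float64(296.75)]
```

```bash
python3 -m inch '{"claw":[0,0,0.03,0.045,0.045,0.045,0.045,0.045],"offset":[[0,0.002,0],[0,0,0],[0,0,0],[0,0,0],[0,0,-0.03],[0,0,-0.04],[0,0.03,-0.01],[-0.01,0.05,0]],"roll":[0,0,0,0,0,0,0,0]}' 
python3 -m inch '{"claw":[0.045,0.045,0.045,0.045,0.045,0.045,0.045,0.045],"offset":[[-0.02,0.055,0],[-0.03,0.05,0],[-0.03,0.05,0],[-0.0235,0.05,0],[0,0,0.015],[0,0,0],[0,0,0],[0,0,0]],"roll":[0,0,0,0,0,0,0,0]}' 
python3 - <<'E'
from h import *
c=snap('wrist','w6'); snap('top','top4'); togo([616.7,78,200])
u,v=proj(c,[[541,84,65.5]])[0]; print(u,v)
x,y=int(u)-40,int(v)-32; print(x,y); crop('w6',x,y,80,60,10,'w6c')
E
```

```text
time: 23.5
position: [497.0, -120.9, 229.7]
tool_rot: [0.002, 0.043, 0.999, -0.001]
force: [1.1, 0.7, 0.0]
grip_width: 45.0
time: 24.5
position: [616.1, 74.6, 213.8]
tool_rot: [0.001, 0.042, 0.999, -0.0]
force: [-0.1, 0.2, 0.4]
grip_width: 44.9
togo [-0.2  3.1 13.8] roll -0.0023 t 24.6 F [-0.  -0.3  0.3] grip 45.1 pos [616.2  74.9 213.8] tilt [ 0.0013 -0.     -1.    ]
324.59831610411237 102.01512160847471
284 70
```

View pics/w6c.png

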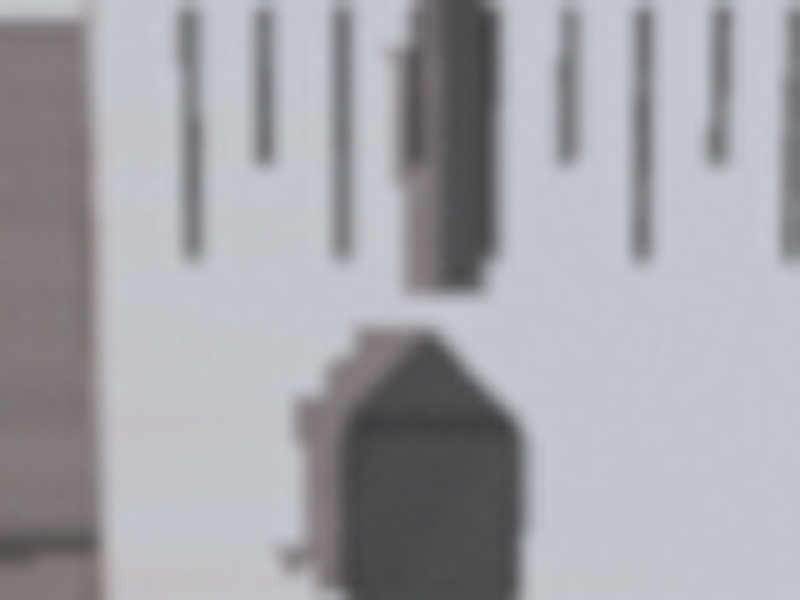

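View 12: the pointer's end is centred at crop u≈465 and the clip's tip is at (428,332), so the pointer is about 2.5 mm short. I'll compute the scale and go back to the handle.

```bash
python3 - <<'E'
from h import *
c=load('w6'); C=lambda u,v:((u+.5)/10-.5+284,(v+.5)/10-.5+70)
for zt in (62,65.5,69):
  a=onz(c,C(465,288),65.5); b=onz(c,C(428,332),zt); print(zt,((a-b)@ry).round(2),((a-b)@rx).round(2))
togo([480.2,-199.0,146])
for r in (89,92,95,97,100,103,105,107,109,111): print(r,cv2.cvtColor(c['color'],cv2.COLOR_BGR2GRAY)[r,318:340].astype(int))
E
```

```text
62 2.35 -2.74
65.5 2.39 -2.72
69 2.44 -2.71
togo [ 112.6 -284.4   67.6] roll -0.0023 t 24.6 F [-0.  -0.3  0.3] grip 45.1 pos [616.2  74.9 213.8] tilt [ 0.0013 -0.     -1.    ]
89 [130 169 195 198 198 189 159 133 125 112  91  80  79  77  78 119 171 195
 198 197 197 197]
92 [129 169 193 198 198 192 161 130 121 111  91  80  79  75  78 120 172 195
 198 198 196 198]
95 [150 175 194 198 198 191 162 132 123 111  90  81  79  82 101 138 177 195
 198 198 198 196]
97 [194 196 197 197 197 190 162 133 124 111  91  80  78  96 142 180 195 196
 196 197 197 198]
100 [197 197 197 197 197 196 195 193 192 191 191 190 191 190 193 195 197 197
 197 197 197 197]
103 [192 167 141 135 136 135 135 126 119 135 166 189 197 196 196 196 197 197
 197 198 198 197]
105 [167 145 127 125 122 115 100  85  78  78  94 133 173 193 198 197 197 196
 198 197 198 198]
107 [124 124 123 117 101  84  77  77  78  78  77  82 110 149 180 194 197 198
 197 197 196 196]
109 [123 116 102  85  77  76  76  77  77  78  79  77  79  83 111 149 180 194
 197 197 197 197]
111 [106  84  70  69  70  70  69  69  69  72  69  70  70  71  69  77 106 150
 183 196 197 198]
```

```bash
python3 -m inch '{"claw":[0.045,0.045,0.045,0.045,0.045,0.045,0.045,0.045],"offset":[[0.02,-0.05,0],[0.023,-0.055,0],[0.023,-0.055,0],[0.023,-0.055,0],[0.0236,-0.05,0],[0,-0.018,0],[0,0,0],[0,0,0]],"roll":[0,0,0,0,0,0,0,0]}' 
python3 -c "
from h import *
togo([480.2,-198,146])"
```

```text
time: 25.6
position: [481.2, -195.9, 213.0]
tool_rot: [0.0, 0.041, 0.999, 0.0]
force: [-0.4, 0.6, -0.0]
grip_width: 44.9
togo [ 0.8 -2.3 67. ] roll 0.0004 t 25.6 F [-0.4  0.6 -0. ] grip 44.9 pos [ 481.2 -195.9  213. ] tilt [ 4.e-04  7.e-04 -1.e+00]
```

```bash
python3 -m inch '{"claw":[0.045,0.045,0.045,0.045,0.045,0.03,0,0],"offset":[[0.0008,-0.0018,0.02],[0,0,0.025],[0,0,0.015],[0,0,0.006],[0,0,0],[0,0,0],[0,0,0],[0,0,0]],"roll":[0,0,0,0,0,0,0,0]}' 40
python3 -m inch '{"claw":[0,0,0,0,0,0,0,0],"offset":[[0,0,0],[0,0,0],[0,0,0],[0,0,0],[0,0,0],[0,0,0],[0,0,0],[0,0,0]],"roll":[0,0,0,0,0,0,0,0]}'
cat >> h.py <<'E'
def cent(f,r,lo,hi):
    g=cv2.cvtColor(load(f)['color'],cv2.COLOR_BGR2GRAY)[r,lo:hi].astype(float); w=np.clip(205-g,0,None); return (w@np.arange(lo,hi))/w.sum()
E
python3 - <<'E'
from h import *
togo([480.2,-198,146]); snap('top','top5')
for f in ('top3','top4','top5'): print(f,[cent(f,r,295,299).round(2) for r in (209,210)]); print(cv2.cvtColor(load(f)['color'],cv2.COLOR_BGR2GRAY)[209:211,293:301])
E
```

```text
time: 26.6
position: [480.4, -197.5, 148.3]
tool_rot: [0.001, 0.041, 0.999, 0.001]
force: [1.0, 5.1, 4.5]
grip_width: 17.1
time: 27.6
position: [480.3, -197.5, 148.3]
tool_rot: [0.001, 0.041, 0.999, 0.001]
force: [-0.2, 5.7, 5.1]
grip_width: 17.3
togo [ 0.1 -0.5  2.3] roll -0.0002 t 27.6 F [-0.2  5.7  5.1] grip 17.3 pos [ 480.3 -197.5  148.3] tilt [ 0.0026  0.0024 -1.    ]
top3 [np.float64(296.78), np.float64(296.62)]
[[207 210 206 174 138 197 202 210]
 [181 203 202 143 119 197 181 207]]
top4 [np.float64(296.53), np.float64(296.53)]
[[94 93 92 89 87 84 82 79]
 [95 93 92 89 87 84 83 81]]
top5 [np.float64(296.97), np.float64(296.63)]
[[206 210 210 193 132 196 201 210]
 [181 203 203 147 122 198 182 207]]
```

```bash
python3 -m inch '{"claw":[0,0,0,0,0,0,0,0],"offset":[[0,-0.001,0],[0,-0.001,0],[0,-0.0005,0],[0,0,0],[0,0,0],[0,0,0],[0,0,0],[0,0,0]],"roll":[0,0,0,0,0,0,0,0]}'
python3 - <<'E'
from h import *
togo([480.2,-198,146]); snap('top','top6')
print(cv2.cvtColor(load('top6')['color'],cv2.COLOR_BGR2GRAY)[209:212,293:301])
E
```

```text
time: 28.65
position: [480.3, -198.3, 148.3]
tool_rot: [0.001, 0.041, 0.999, 0.003]
force: [0.7, 9.3, 6.2]
grip_width: 16.5
togo [0.1 0.2 2.3] roll 0.0009 t 28.65 F [0.7 9.3 6.2] grip 16.5 pos [ 480.3 -198.3  148.3] tilt [ 0.0032  0.0066 -1.    ]
[[207 210 210 197 131 145 196 210]
 [181 203 204 164 103 149 176 207]
 [154 178 198 126 115 189 161 201]]
```

```bash
python3 -m inch '{"claw":[0,0,0,0,0,0,0.03,0.045],"offset":[[0,-0.0007,0],[0,-0.0005,0],[0,0,0],[0,0,0],[0,0.0015,0],[0,0,0],[0,0,0],[0,0,0]],"roll":[0,0,0,0,0,0,0,0]}'
python3 -m inch '{"claw":[0.045,0.045,0.045,0.045,0.045,0.045,0.045,0.045],"offset":[[0,0,-0.025],[0,0,-0.035],[0,0.04,-0.005],[-0.02,0.055,0],[-0.03,0.055,0],[-0.033,0.055,0],[-0.03,0.055,0],[0,0.0255,0]],"roll":[0,0,0,0,0,0,0,0]}'
python3 -m inch '{"claw":[0.045,0.045,0.045,0.045,0.045,0.045,0.045,0.045],"offset":[[0,0,0],[0,0,0],[0,0,0],[0,0,0],[0,0,0],[0,0,0],[0,0,0],[0,0,0]],"roll":[0,0,0,0,0,0,0,0]}'
python3 - <<'E'
from h import *
c=snap('wrist','w7'); togo([616.2,74.9,213.8])
old=load('w6'); P=onz(old,(326.1,103),65.5); u,v=proj(c,[P])[0]; print('pred tip',u,v)
g=cv2.cvtColor(c['color'],cv2.COLOR_BGR2GRAY); u,v=int(u),int(v)
for r in range(v-14,v+10,2): print(r,u-10,g[r,u-10:u+12].astype(int))
E
```

```text
time: 29.7
position: [479.5, -201.3, 147.1]
tool_rot: [0.0, 0.042, 0.999, -0.001]
force: [0.1, -0.0, 0.4]
grip_width: 44.4
time: 30.7
position: [616.2, 75.2, 210.7]
tool_rot: [0.0, 0.04, 0.999, -0.0]
force: [0.4, -0.1, 0.2]
grip_width: 45.3
time: 31.7
position: [614.6, 72.9, 211.9]
tool_rot: [0.0, 0.041, 0.999, 0.0]
force: [-0.5, -0.1, 0.7]
grip_width: 45.0
togo [-1.5  2.1 -1.9] roll -0.0007 t 31.75 F [ 0.2 -0.5  0.2] grip 45.1 pos [614.5  72.9 211.9] tilt [-1.e-04  0.e+00 -1.e+00]
pred tip 329.13668131223153 105.57609731649944
91 319 [188 143 124 162 160 137 128 123 107  84  77  76 102 163 195 189 148 130
 171 195 198 197]
93 319 [187 143 124 169 184 158 132 120  99  81  75  77 103 165 194 189 147 129
 172 193 198 197]
95 319 [188 143 124 170 188 160 132 119  98  78  77  82 113 168 195 189 147 131
 170 195 198 196]
97 319 [187 147 132 170 188 162 130 119  98  78  77  81 114 168 195 189 150 134
 172 194 197 197]
99 319 [195 191 191 195 190 161 131 120  96  77  76  80 114 167 195 196 192 190
 194 198 197 197]
101 319 [196 196 196 196 191 168 156 158 145 133 131 132 145 176 194 197 197 197
 196 197 196 196]
103 319 [197 195 196 197 197 194 195 194 193 191 190 193 195 196 197 197 197 196
 197 196 197 197]
105 319 [196 197 194 183 172 170 166 151 139 131 133 156 183 195 197 197 196 197
 195 197 196 197]
107 319 [194 193 187 157 129 122 123 120 111  94  82  87 115 152 180 194 198 196
 197 197 198 196]
109 319 [164 140 133 128 125 122 112  94  80  77  76  77  76  85 116 156 183 195
 197 197 197 196]
111 319 [144 128 124 121 114  98  84  76  76  77  75  77  78  78  77  88 119 156
 183 195 197 196]
113 319 [123 122 111  96  82  76  75  75  75  74  74  75  76  77  76  75  77  86
 118 162 188 197]
```

Measured now: pointer's end at u≈329.2, clip's tip at u≈329.6, a gap of about 0.3 mm. The gripper is open and clear. I'll check numerically that the bystanders haven't moved, then hand in.

```bash
python3 - <<'E'
from h import *
a=load('scene0')['color']; b=snap('scene','scene1')['color']
for n,(x,y,w,h) in dict(stub=(270,218,22,22),jar=(148,180,36,40),coil=(190,160,28,24),screwdriver=(460,195,35,55),purple_red=(292,240,64,56)).items():
    t=a[y:y+h,x:x+w]; r=cv2.matchTemplate(b[y-8:y+h+8,x-8:x+w+8],t,cv2.TM_CCOEFF_NORMED); _,m,_,l=cv2.minMaxLoc(r); print(n,round(m,3),l)
# pin head height check: bright head patch at seated position in scene view
w=load('w7'); hole=np.array([495.9,8.1,0])-ry*37.5; print(proj(b and 0 or load('scene1'),[hole+[0,0,96]]) if False else proj(load('scene1'),[hole+[0,0,96]]))
print(arm.sense()['force'])
arm.job_done()
E
```

```text
stub 0.923 (8, 8)
jar 0.998 (8, 8)
coil 0.999 (8, 8)
screwdriver 1.0 (8, 8)
purple_red 0.945 (8, 8)
[[299.53760781 195.53310885]]
[ 0.12807874 -0.18209539  1.13393359]
the job is handed in; nothing more can be done
```

The gauge is pinned and under tension, with the pointer in line with the index clip to within what I could measure. I handed the job in at about 32 s of the 72 s limit.

**What I did**
- I pushed the slide home until the force at the stop rose to about 18 N and only one hole was visible.
- I took the grey round-headed pin from the rack and lowered it through fork and lug without resistance. The head seated at the expected height, pressing back with about 9 N.
- I pulled the T-handle in stages, let go, measured, and finished with a small correction.

**Last checks**
- **Pointer:** in the last wrist picture it stands about 0.3 mm past the clip's tip, with a similar uncertainty. Since this was after letting go, the slide and pointer are holding by themselves.
- **Pin:** the pointer followed the slide, so it is through fork and lug. The head was last seen seated before the pull; I did not picture it again afterwards.
- **Other things:** the square-headed pin, jar, coil, screwdriver and coloured look-alikes show no shift in the scene camera. The match was weaker for the square-headed pin and the look-alikes (0.92 and 0.95, against 0.998 or better), which I put down to shadows from the arm.
- **Disagreements:** the gripper read about 1.5 to 2 mm under the true widths. The wrist camera was about 1.7 mm off along the rig's y, which I corrected before inserting the pin.

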